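# Shift the bench-mounted gear selector into third

## Task

The gear selector on the bench has to be left in third for its sensor test: from the left leg of its H-shaped gate, push the lever to the crossing, across to the right, then forward (away from the robot) into the third slot, the far right one marked by three dots, until it is fully home. Push it with closed or single fingertips only, never gripping it between the fingers, and do not let it run into the fourth slot (near right) on the way. Leave the jar, the screwdriver and the circuit board beside it where they are, and end clear of everything.

Things in the scene. Friction and masses are not known exactly. Their poses are not given: they have to be found in the camera images.
- selector: grey metal gear selector unit (104 x 104 mm, H-gate plate on top, 78 mm above the bench) on a fixed mounting board 230 x 300 x 8 mm. Origin: below the gate's centre, at the board's underside. x points forward (far side, away from the robot), y to its left; it may stand turned up to 20 degrees. Raised dots on the plate number the slots: first far left, second near left, third far right, fourth near right
- gate_centre (a point): centre of the H gate, at the top of the plate; axes as the selector's. The H has two legs along x, centre lines 21 mm left (+y) and right (-y) of here, each open 30 mm fore and aft, joined by one crossing along y through this point. Legs and crossing are 16 mm wide for the 10 mm stem; the corners where they meet are rounded (radius 6 mm)
- shift_cross (a joint): sideways lean of the lever, rad: 0 upright, about -0.36 in the left leg, +0.36 in the right leg, stops at -0.38 and +0.38; positive leans to the selector's right (-y). It can pass between the legs only while shift_fore is within about 0.06 of 0 (the rounded corners help it in from about 0.1). Starts in the left leg. Stays where it is left (about 3 N at the grip to move it; no spring)
- shift_fore (a joint): fore-and-aft lean of the lever, rad: 0 at the crossing, positive leans forward (selector's +x), stops at -0.36 and +0.36 (fully home in a slot). Starts anywhere in the left leg. Stays where it is left (about 3 N at the grip to move it; no spring)
- grip_centre (a point): centre of the lever's black rounded-square grip, 34 x 34 x 54 mm (long way along the stem, this point's z), 112 mm up the stem from the pivot; the grip spans 86 to 140 mm up it. The pivot lies on the selector's axis, 20 mm above the bench; from it the stem points along (sin f, -sin c cos f, cos c cos f) in the selector's axes, c = shift_cross, f = shift_fore
- grip_near: the near side of the lever (part of the grip and stem): a flat face 28 mm wide, 17 mm from the stem axis towards the selector's near side (-x) (stem: 5 mm). Its origin and axes are the lever's: origin at the pivot, z up along the stem
- grip_far: the far side of the lever (part of the grip and stem): a flat face 28 mm wide, 17 mm from the stem axis towards the selector's far side (+x) (stem: 5 mm). Its origin and axes are the lever's: origin at the pivot, z up along the stem
- grip_left: the left side of the lever (part of the grip and stem): a flat face 28 mm wide, 17 mm from the stem axis towards the selector's left (+y) (stem: 5 mm). Its origin and axes are the lever's: origin at the pivot, z up along the stem
- grip_right: the right side of the lever (part of the grip and stem): a flat face 28 mm wide, 17 mm from the stem axis towards the selector's right (-y) (stem: 5 mm). Its origin and axes are the lever's: origin at the pivot, z up along the stem
- jar_screws: small loose clear jar of screws with a black lid, 48 mm across, 58 mm tall; a bystander, on the board to the selector's far left. Origin: centre of its underside
- driver_blue: loose screwdriver with blue handle, 134 mm long, 18 mm thick, lying on the board to the right of the selector; a bystander. Origin: under its middle, x along the blade
- board_b: loose blue circuit board with a white connector, 55 x 85 x 12 mm, lying on the board beyond the selector; a bystander. Origin: centre of its underside

How it is judged (in metres and radians):
On the way:
1. the lever has come across to the right leg, at the crossing (value of joint shift_cross above 0.3 rad and value of joint shift_fore between -0.15 and 0.15 rad), for 0.05 s.
At the end, for the whole second after the job is handed in: the lever rests in the third slot (far right), fully home: shift_cross over 0.30 and shift_fore over 0.32 rad (stop at 0.36), not moving; each bystander is within 20 mm of where it stood (value of joint shift_cross above 0.3 rad and value of joint shift_fore above 0.32 rad and velocity of joint shift_fore between -0.02 and 0.02 rad/s and distance of each of jar_screws, driver_blue, board_b from where it was at the start of the episode below 0.02 m); the robot touches nothing.
It fails at once if the lever was gripped between the fingers (more than 2 N on two opposite sides at once) (contact force between each of grip_near, grip_far and the fingers above 2 N or contact force between each of grip_left, grip_right and the fingers above 2 N).
It fails at once if the lever ran into the fourth slot (near right) (value of joint shift_cross above 0.25 rad and value of joint shift_fore below -0.2 rad).
It fails at once if the jar of screws was shifted or lifted by more than 20 mm (distance of jar_screws from where it was at the start of the episode above 0.02 m).
It fails at once if the blue screwdriver was shifted or lifted by more than 20 mm (distance of driver_blue from where it was at the start of the episode above 0.02 m).
It fails at once if the circuit board was shifted or lifted by more than 20 mm (distance of board_b from where it was at the start of the episode above 0.02 m).
It also fails if it takes over 54 s, if anything falls off the work surface, if the arm or the gripper's body presses on something with over 40 N, if the wrist force passes 120 N, or if a joint passes its speed limit or range.

## Robot

A 6-joint arm with a two-finger parallel gripper is mounted at the origin on a cart in front of the work surface, level with it; the furniture and walls round the work are solid. World frame = base frame: x ahead of the robot, y to its left, z up, the work surface at z = 0. Lengths are in mm, angles in rad, forces in N, time in s.
With the tool pointing down it reaches from about 275 to 825 mm from the base axis. Payload 4.9 kg.
Tool frame: the origin (TCP) lies where the fingers leave the gripper's body, on its centre line; the fingertips stand 73 mm ahead of it and the grasp point (between the pads) lies 54 mm ahead of it; z points along the fingers, x is the direction in which the jaws open and shut, and the axes are right-handed (so a half turn about z gives the same grasp; the last joint's range is limited). The gripper opens to 85 mm and grips with 20 to 120 N. Pads are 22 mm wide; open, the fingers measure 114 mm over their backs; the gripper's body (76 mm by 85 mm) begins 54 mm behind the grasp point. The pads swing forward as they close: fully open they stand 13 mm farther back than shut.
Start: joints at [1.076, 0.326, -0.193, 1.052, 0, 1.437], TCP at [194.158, 514.608, 303.881] pointing down, gripper open.
Joint ranges: [-2.65, 2.65], [-0.97, 1.79], [-1.3, 1.35], [-1.93, 2.1], [-1.47, 1.37], [-3.14, 3.14]. Speed limits (rad/s): [2.57, 2.57, 3.14, 3.14, 3.14, 3.14].

## Interface

Orientations are given as a unit quaternion [w, x, y, z].
In Python, from workcell import robot gives the robot as it stands.
- The arm moves only by the tool jog_arm, never from a script. Its argument "rows" is a list of rows, each a list of 7 numbers: the finger opening in mm, from 0 to 85.4, then the shift along the world's x, y, z in units of 30 mm (1.0 is 30 mm), then the turn, a rotation vector about the world's x, y, z in degrees. A call has exactly 10 rows; each row shifts and turns the commanded pose from where the row before left it; what a row does not reach is not made up. A row lasts 1/12 s, in which the tool goes at most 41.7 mm and 7.16 degrees, less where a joint would pass 70% of its speed; a pose out of reach is approached as far as the arm can. A call is refused whole if a number of a shift passes 1 or a number of a turn 7.16, either way. A call with a gripper value outside its range is refused whole. The fingers move at their own pace and stop on an object; "grip_force" is the grip in N (left out, the last holds). Time passes only in rows, so rows that do not move let the fingers close, or fill a call up. It gives the time, the measured TCP pose, the force and the opening at its end, in the units of the state.
- robot.get_state(): the state, without advancing time (a new reading comes with each control period).
- robot.read_camera(name): name is "scene" or "top" or "wrist"; returns (picture, depth): 384x512x3 uint8, red, green, blue; 384x512 float32, mm along the optical axis (not along the pixel's ray), 0 where there is no reading.
- robot.camera_params(name): a dict with "camera_matrix" (3x3 intrinsics, pixels), "distortion" ([k1, k2, p1, p2, k3] as OpenCV has them; the pictures are not rectified), "eye" and "orientation" of the camera in the world; the wrist camera has in their place "T_tool_cam" (4x4, takes a point from camera to tool coordinates, whose origin is the TCP and whose axes are the tool frame's). Camera axes: x right, y down, z forward; pixel columns grow to the right and rows downward; lengths in mm; the calibration is good to about 2 mm. A picture is of the moment at which its call begins: read the wrist's pose just before it. camera_params takes no time and is no camera call.
- robot.close_job(): hands the job in, once; it reports no verdict.
The state is a dict: "clock": time; "joints": joint angles; "qd": joint speeds; "joint_efforts": joint torques, N m; "tcp_pos": TCP position; "tcp_rot": TCP orientation; "ft_force": force on the tool from outside, world axes, zero at the start; "moment": the same for the moment, N m; "gripper_width": finger opening in mm.
Only numpy, scipy, OpenCV 4.12 (cv2) and the standard library are available. Lean on these libraries where they do the work, as an engineer would, in place of code of your own. Each camera call takes 0.05 s, during which the arm holds its last target.

## Working session

There is one attempt and no reset: what is moved stays moved. The work goes in short steps, Python scripts to look and compute and a tool call to move; the robot and the scene stay as the last step left them, time stands still between calls to the robot, and variables do not carry over. Pictures are saved under pics/ and viewed, and the job is handed in when it is done.

Besides the shell and the picture viewer there is one more tool, called after "Emit:" as name([rows], argument=value, ...), one row to a line, values as JSON. jog_arm: Moves the arm, as the interface text tells. Its arguments: {"type":"object","properties":{"rows":{"type":"array","items":{"type":"array","items":{"type":"number"}}},"grip_force":{"type":"number"}},"required":["rows"]}

```bash
mkdir -p pics; ls
python3 - <<'E'
from workcell import robot
import cv2,numpy as np
s=robot.get_state();print(s)
for n in ("scene","top"):
    im,d=robot.read_camera(n);np.savez(f"{n}0.npz",im=im,d=d);cv2.imwrite(f"pics/{n}0.png",im[:,:,::-1])
    print(n,robot.camera_params(n))
print(robot.camera_params("wrist"))
E
```

```text
pics
{'clock': 0.0, 'joints': array([ 1.07579566e+00,  3.26934570e-01, -1.93587517e-01,  1.05198429e+00,
       -1.76620036e-05,  1.43659591e+00]), 'qd': array([ 0.00050251,  0.0011336 ,  0.00027159, -0.00173796, -0.00115348,
        0.00077086]), 'joint_efforts': array([-1.80957104e-03, -4.43399405e+01,  2.62441814e+01,  1.52665522e-02,
       -1.94459362e-04, -1.77053572e-08]), 'tcp_pos': array([193.93846628, 514.18750168, 303.10540998]), 'tcp_rot': array([ 3.95708006e-04,  8.22502910e-01,  5.68760258e-01, -7.57999825e-04]), 'ft_force': array([ 0.43084358, -0.24663475,  0.12003514]), 'moment': array([-0.01915049, -0.03475811, -0.0307462 ]), 'gripper_width': 85.42250825884186}
scene {'camera_matrix': array([[411.79244294,   0.        , 266.10598229],
       [  0.        , 411.79244294, 190.52940749],
       [  0.        ,   0.        ,   1.        ]]), 'distortion': array([0.02162396, 0.        , 0.        , 0.        , 0.        ]), 'eye': array([ -57.95993887, -350.1143836 ,  607.20986131]), 'orientation': array([-0.40514021,  0.74496327, -0.46381238,  0.2564551 ])}
top {'camera_m
[... 301 characters left out ...]
2655]), 'orientation': array([-0.04132173,  0.71333806, -0.69744857,  0.05483454])}
{'camera_matrix': array([[309.09411677,   0.        , 255.58796902],
       [  0.        , 309.09411677, 190.2794149 ],
       [  0.        ,   0.        ,   1.        ]]), 'distortion': array([-0.08614915,  0.        ,  0.        ,  0.        ,  0.        ]), 'T_tool_cam': array([[ 9.99999971e-01, -2.39277481e-04, -9.51595128e-06,
         7.76892628e-01],
       [ 2.29952750e-04,  9.48422281e-01,  3.17009659e-01,
        -8.16434461e+01],
       [-6.68281325e-05, -3.17009652e-01,  9.48422309e-01,
        -7.12466763e+01],
       [ 0.00000000e+00,  0.00000000e+00,  0.00000000e+00,
         1.00000000e+00]])}
```

View pics/scene0.png

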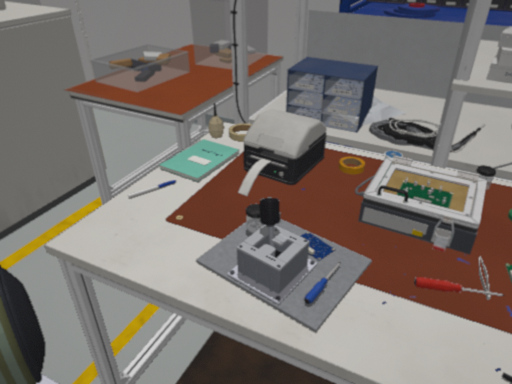

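View pics/top0.png

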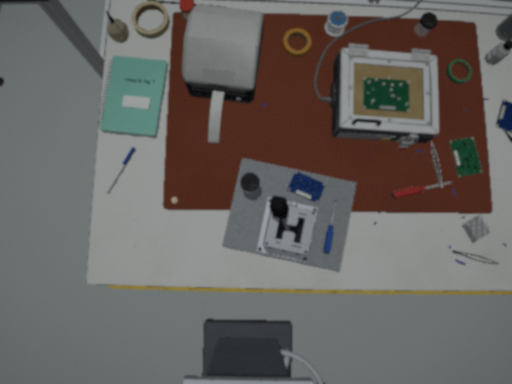

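```bash
cat > h.py <<'E'
import numpy as np,cv2
from scipy.spatial.transform import Rotation as R
def ray(p,px):
    u=cv2.undistortPoints(np.array(px,float).reshape(-1,1,2),p['camera_matrix'],p['distortion']).reshape(-1,2)
    d=np.c_[u,np.ones(len(u))]
    q=p['orientation'];M=R.from_quat([q[1],q[2],q[3],q[0]]).as_matrix()
    return d@M.T
def plane(p,px,z):
    d=ray(p,px);e=p['eye'];t=(z-e[2])/d[:,2];return e+d*t[:,None]
def proj(p,X):
    q=p['orientation'];M=R.from_quat([q[1],q[2],q[3],q[0]])
    r=M.inv();return cv2.projectPoints(np.array(X,float).reshape(-1,3),r.as_rotvec(),-r.apply(p['eye']),p['camera_matrix'],p['distortion'])[0].reshape(-1,2)
def wristp(p,s):
    q=s['tcp_rot'];M=R.from_quat([q[1],q[2],q[3],q[0]]).as_matrix()
    T=p['T_tool_cam'];o=R.from_matrix(M@T[:3,:3]).as_quat()
    return dict(p,eye=s['tcp_pos']+M@T[:3,3],orientation=o[[3,0,1,2]])
E
python3 - <<'E'
import numpy as np,cv2
a=np.load('top0.npz')['im'][:,:,::-1]
cv2.imwrite('pics/topc.png',cv2.resize(a[150:280,215:365],None,fx=5,fy=4.6,interpolation=cv2.INTER_CUBIC))
a=np.load('scene0.npz')['im'][:,:,::-1]
cv2.imwrite('pics/scc.png',cv2.resize(a[190:320,190:380],None,fx=4,fy=4,interpolation=cv2.INTER_CUBIC))
E
```

```text
(no output)
```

View pics/topc.png

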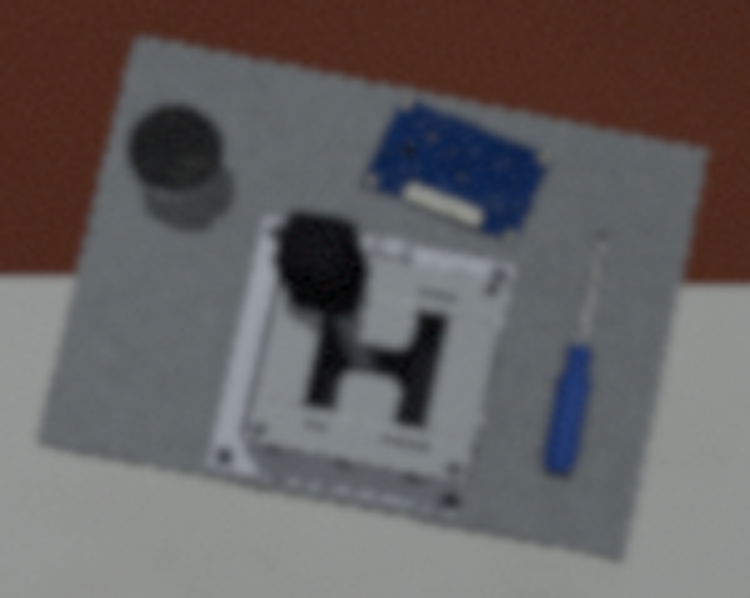

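View pics/scc.png

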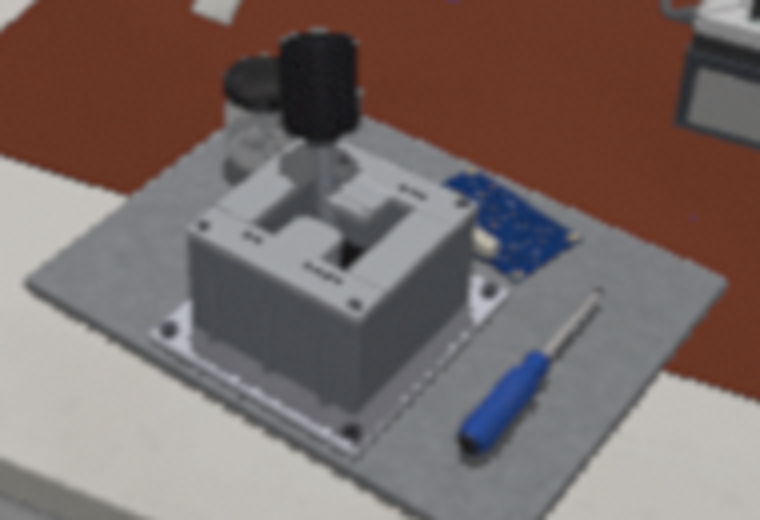

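Run:
```python
import numpy as np,cv2
from h import *
from workcell import robot
pt=robot.camera_params('top');ps=robot.camera_params('scene')
f=lambda c:np.array([(215+x/5-.4,150+y/4.6-.4) for x,y in c])
m=f([(415,313),(447,318),(397,422),(428,427),(305,405),(336,410)])
W=plane(pt,m,78)[:,:2]
L=np.array([(30,-13),(30,-29),(-30,-13),(-30,-29),(-30,29),(-30,13)],float)
Lc=L-L.mean(0);Wc=W-W.mean(0)
U,S,V=np.linalg.svd(Lc.T@Wc);Rm=(U@V).T
yaw=np.arctan2(Rm[1,0],Rm[0,0]);c=W.mean(0)-Rm@L.mean(0)
print('yaw',np.degrees(yaw),'c',c,'scale',S.sum()/np.sum(Lc**2));print((W-(L@Rm.T+c)).round(1))
B=plane(pt,f([(137,37),(707,150),(620,558),(40,443)]),8)[:,:2];print(B.round(0),B.mean(0),np.linalg.norm(np.diff(B,axis=0),axis=1))
d=B[1]-B[0];print('board yaw',np.degrees(np.arctan2(d[1],d[0]))+90)
# reproject check into scene: plate corners
P=np.array([(x,y,78) for x in(-52,52) for y in (-52,52)],float)
P[:,:2]=P[:,:2]@Rm.T+c
print('top', ((proj(pt,P)-[215,150])*[5,4.6]).round());print('scene',((proj(ps,P)-[190,190])*4).round())
def lever(cx,fx,h):
    v=np.array([np.sin(fx),-np.sin(cx)*np.cos(fx),np.cos(cx)*np.cos(fx)])*h
    return np.r_[Rm@v[:2]+c,20+v[2]]
for fx in (-.36,-.2,0,.1,.2,.3,.36):
    X=[lever(-.36,fx,86),lever(-.36,fx,140)]
    print(fx,((proj(pt,X)-[215,150])*[5,4.6]).round().tolist(),((proj(ps,X)-[190,190])*4).round().tolist(),X[1].round())
# bystanders
print('jar',plane(pt,f([(175,147)]),66),'pcb',plane(pt,f([(460,170)]),14),'driver',plane(pt,f([(560,470),(600,238)]),17))
np.savez('gate.npz',Rm=Rm,c=c)
```

```text
yaw -10.479979209395697 c [517.82542158 -89.77715615] scale 0.9556388492603214
[[-2.9  0.9]
 [-2.2  1.6]
 [ 0.9 -2. ]
 [ 1.6 -0.7]
 [ 0.9 -0.6]
 [ 1.7  0.8]]
[[ 698.   28.]
 [ 642. -266.]
 [ 417. -220.]
 [ 473.   70.]] [557.37530037 -97.10219278] [299.3248941  229.5727281  295.10422875]
board yaw -10.882720087565389
top [[464. 481.]
 [244. 439.]
 [505. 279.]
 [288. 237.]]
scene [[361. 315.]
 [187. 226.]
 [479. 199.]
 [312. 124.]]
-0.36 [[306.0, 405.0], [265.0, 436.0]] [[252.0, 194.0], [196.0, 122.0]] [478. -35. 143.]
-0.2 [[309.0, 378.0], [270.0, 389.0]] [[266.0, 174.0], [221.0, 89.0]] [499. -37. 148.]
0 [[316.0, 344.0], [281.0, 329.0]] [[286.0, 154.0], [255.0, 57.0]] [527. -41. 151.]
0.1 [[319.0, 327.0], [288.0, 300.0]] [[296.0, 146.0], [273.0, 45.0]] [540. -44. 150.]
0.2 [[324.0, 310.0], [296.0, 272.0]] [[307.0, 140.0], [291.0, 37.0]] [554. -47. 148.]
0.3 [[329.0, 294.0], [304.0, 245.0]] [[318.0, 136.0], [309.0, 31.0]] [567. -51. 145.]
0.36 [[332.0, 285.0], [310.0, 229.0]] [[325.0, 134.0], [319.0, 29.0]] [575. -53. 143.]
jar [[626.61348841   6.79258287  66.        ]] pcb [[ 626.21023444 -137.81682823   14.        ]] driver [[ 463.65536545 -187.75922635   17.        ]
 [ 589.80784555 -208.36796242   17.        ]]
```

The lever sits in the first slot (far left), about f≈0.33. The gate centre is near (518, −90) with a yaw of about −10.6°. I'm closing the fingers, aligning the tool and moving over the far side of the grip, staying high.

Emit:
jog_arm([
  [0,0.7,-0.97,0,0,0,1.0],
  [0,0.7,-0.97,0,0,0,1.0],
  [0,0.7,-0.97,0,0,0,1.0],
  [0,0.7,-0.97,0,0,0,1.0],
  [0,0.7,-0.97,0,0,0,1.0],
  [0,0.7,-0.97,0,0,0,1.0],
  [0,0.7,-0.97,0,0,0,1.0],
  [0,0.7,-0.97,0,0,0,1.0],
  [0,0.7,-0.97,0,0,0,1.0],
  [0,0.7,-0.97,0,0,0,1.0],
], grip_force=30)

```text
clock: 0.93
tcp_pos: [404.6, 221.9, 303.7]
tcp_rot: [-0.0, 0.77, 0.639, -0.0]
ft_force: [1.3, -0.1, -0.3]
gripper_width: -0.1
```

Emit:
jog_arm([
  [0,0.7,-0.97,0,0,0,0],
  [0,0.7,-0.97,0,0,0,0],
  [0,0.7,-0.97,0,0,0,0],
  [0,0.7,-0.97,0,0,0,0],
  [0,0.7,-0.97,0,0,0,0],
  [0,0.7,-0.97,0,0,0,0],
  [0,0.7,-0.97,0,0,0,0],
  [0,0.7,-0.97,0,0,0,0],
  [0,0.7,-0.97,0,0,0,0],
  [0,0.7,-0.97,0,0,0,0],
])

```text
clock: 1.77
tcp_pos: [614.7, -69.0, 303.3]
tcp_rot: [-0.0, 0.77, 0.638, -0.0]
ft_force: [0.8, -0.4, -0.3]
gripper_width: -0.4
```

```bash
cat > look.py <<'E'
import sys
from h import *
from workcell import robot
g=np.load('gate.npz');Rm=g['Rm'];c=g['c'];k=sys.argv[1]
s=robot.get_state();q=s['tcp_rot']
X=R.from_quat([q[1],q[2],q[3],q[0]]).as_matrix()
tip=s['tcp_pos']+73*X[:,2]
print('t',round(s['clock'],2),'tcp',s['tcp_pos'].round(1),'xdir',np.degrees(np.arctan2(X[1,0],X[0,0])).round(1),'z',X[:,2].round(3),'F',s['ft_force'].round(1),'w',round(s['gripper_width'],1))
print('tip',tip.round(1),'sel',(Rm.T@(tip[:2]-c)).round(1))
im=[]
for n in sys.argv[2:]:
    a,d=robot.read_camera(n);np.savez(f'{n}_{k}.npz',im=a,d=d,s_pos=s['tcp_pos'],s_rot=s['tcp_rot']);a=a[:,:,::-1]
    if n=='top':a=cv2.resize(a[150:280,215:365],None,fx=5,fy=4.6,interpolation=2)
    elif n=='scene':a=cv2.resize(a[190:320,190:380],None,fx=4,fy=4,interpolation=2)
    cv2.imwrite(f'pics/{n}_{k}.png',a)
E
python3 look.py 1 wrist scene
```

```text
t 1.77 tcp [614.7 -69.  303.3] xdir 79.3 z [-0.001  0.    -1.   ] F [ 0.8 -0.4 -0.3] w -0.4
tip [614.6 -69.  230.3] sel [91.4 38.1]
```

View pics/wrist_1.png

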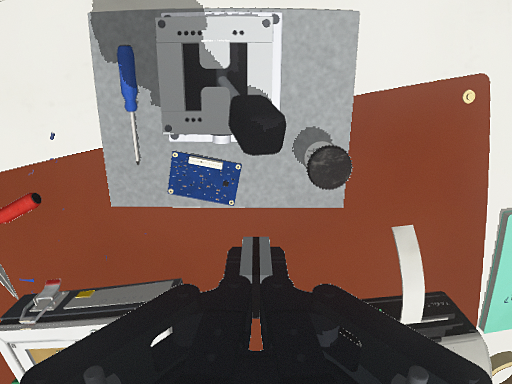

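View pics/scene_1.png

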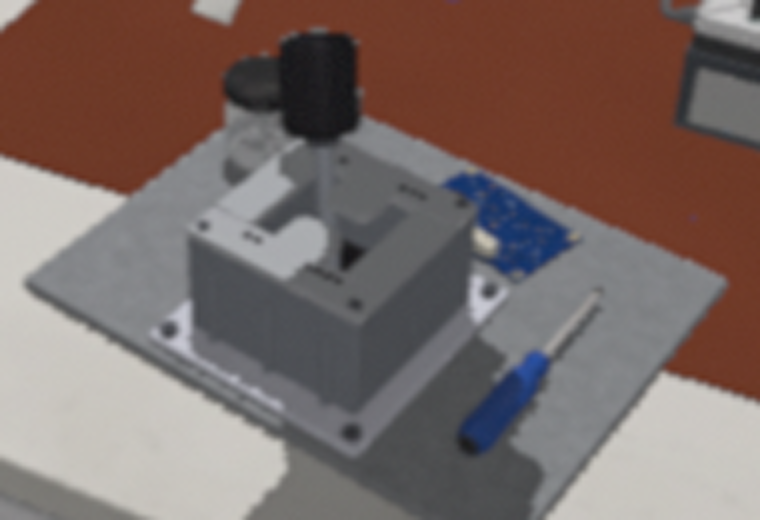

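Run:
```python
from h import *
from workcell import robot
d=np.load('wrist_1.npz');p=wristp(robot.camera_params('wrist'),dict(tcp_pos=d['s_pos'],tcp_rot=d['s_rot']))
a=d['im'][:,:,::-1];cv2.imwrite('pics/wc.png',cv2.resize(a[5:165,140:300],None,fx=3.7,fy=3.7,interpolation=2))
g=np.load('gate.npz');Rm=g['Rm'];c=g['c']
L=np.array([(30,-13),(30,-29),(-30,-13),(-30,-29),(-30,29),(-30,13),(0,0)],float)
print(((proj(p,np.c_[L@Rm.T+c,np.full(7,78)])-[140,5])*3.7).round())
def lever(cx,fx,h,o=(0,0)):
    A=R.from_euler('x',cx).as_matrix()@R.from_euler('y',fx).as_matrix()
    v=A@np.array([*o,h]);return np.r_[Rm@v[:2]+c,20+v[2]]
for f in (.25,.3,.36):
  print(f,((proj(p,[lever(-.36,f,140,o) for o in((17,0),(-17,0),(0,17),(0,-17))])-[140,5])*3.7).round().tolist())
```

```text
[[222. 392.]
 [160. 392.]
 [210. 139.]
 [145. 141.]
 [385. 137.]
 [318. 137.]
 [269. 267.]]
0.25 [[463.0, 517.0], [481.0, 352.0], [550.0, 435.0], [390.0, 442.0]]
0.3 [[458.0, 546.0], [479.0, 390.0], [545.0, 467.0], [387.0, 476.0]]
0.36 [[452.0, 578.0], [475.0, 432.0], [538.0, 503.0], [384.0, 514.0]]
```

View pics/wc.png

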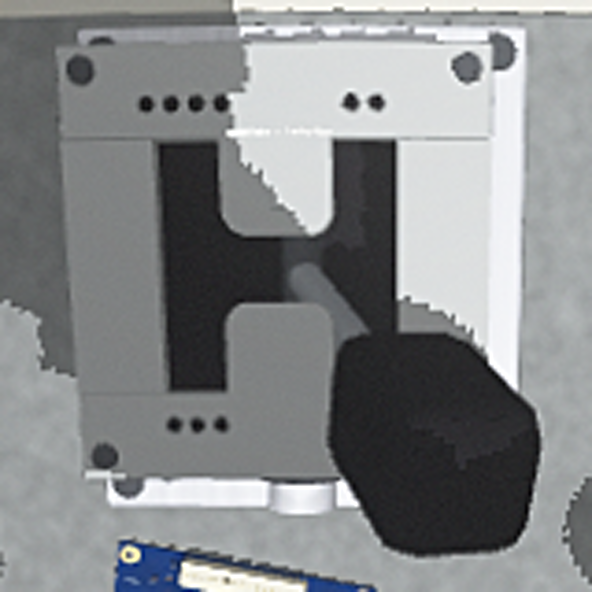

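Emit:
jog_arm([
  [0,0,0,-0.6,0,0,0.02],
  [0,0,0,-0.6,0,0,0],
  [0,0,0,-0.6,0,0,0],
  [0,0,0,-0.6,0,0,0],
  [0,0,0,-0.6,0,0,0],
  [0,0,0,-0.6,0,0,0],
  [0,0,0,-0.23,0,0,0],
  [0,0,0,0,0,0,0],
  [0,0,0,0,0,0,0],
  [0,0,0,0,0,0,0],
])

```text
clock: 2.7
tcp_pos: [614.7, -67.3, 190.1]
tcp_rot: [0.001, 0.77, 0.639, 0.0]
ft_force: [-0.2, 0.4, 0.6]
gripper_width: 0.4
```

Emit:
jog_arm([
  [0,-0.16,0.03,0,0,0,0],
  [0,-0.16,0.03,0,0,0,0],
  [0,-0.16,0.03,0,0,0,0],
  [0,-0.16,0.03,0,0,0,0],
  [0,-0.16,0.03,0,0,0,0],
  [0,-0.16,0.03,0,0,0,0],
  [0,-0.16,0.03,0,0,0,0],
  [0,-0.16,0.03,0,0,0,0],
  [0,-0.16,0.03,0,0,0,0],
  [0,-0.16,0.03,0,0,0,0],
])

```text
clock: 3.53
tcp_pos: [565.7, -58.3, 189.2]
tcp_rot: [0.0, 0.77, 0.638, 0.0]
ft_force: [3.6, 0.4, 2.5]
gripper_width: -0.1
```

```bash
python3 look.py 2 wrist scene
```

```text
t 3.53 tcp [565.7 -58.3 189.2] xdir 79.3 z [ 0. -0. -1.] F [3.6 0.4 2.5] w -0.1
tip [565.7 -58.3 116.2] sel [41.4 39.6]
```

View pics/wrist_2.png

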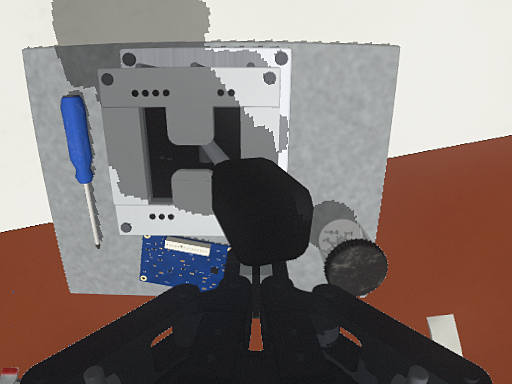

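View pics/scene_2.png

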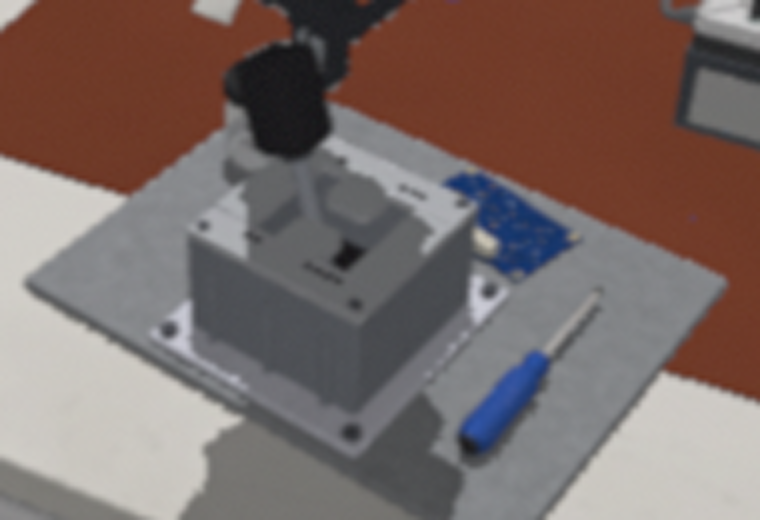

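Emit:
jog_arm([
  [0,-0.07,0.013,0,0,0,0],
  [0,-0.07,0.013,0,0,0,0],
  [0,-0.07,0.013,0,0,0,0],
  [0,-0.07,0.013,0,0,0,0],
  [0,-0.07,0.013,0,0,0,0],
  [0,-0.06,0.01,0,0,0,0],
  [0,-0.04,0.01,0,0,0,0],
  [0,0,0,0,0,0,0],
  [0,0,0,0,0,0,0],
  [0,0,0,0,0,0,0],
])

```text
clock: 4.47
tcp_pos: [552.5, -55.8, 188.9]
tcp_rot: [-0.0, 0.77, 0.638, -0.0]
ft_force: [1.6, 0.8, 1.0]
gripper_width: 0.2
```

```bash
python3 look.py 3 scene wrist
```

```text
t 4.47 tcp [552.5 -55.8 188.9] xdir 79.3 z [-0.  0. -1.] F [1.6 0.8 1. ] w 0.2
tip [552.5 -55.8 115.9] sel [27.9 39.7]
```

View pics/scene_3.png

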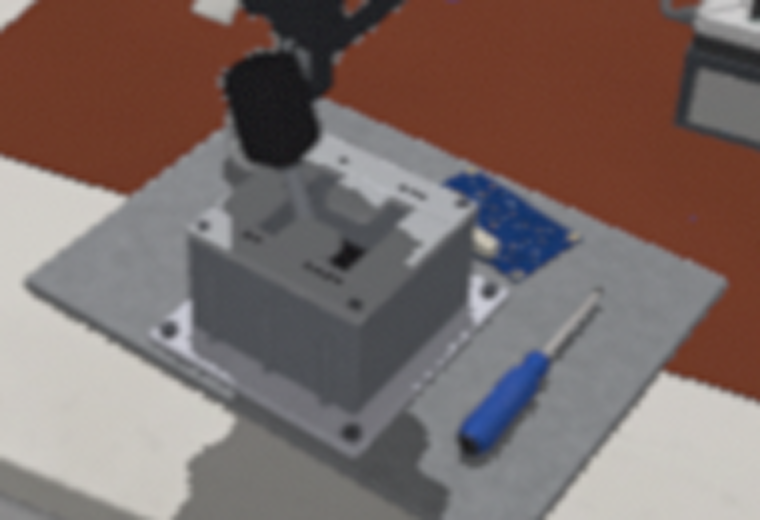

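View pics/wrist_3.png

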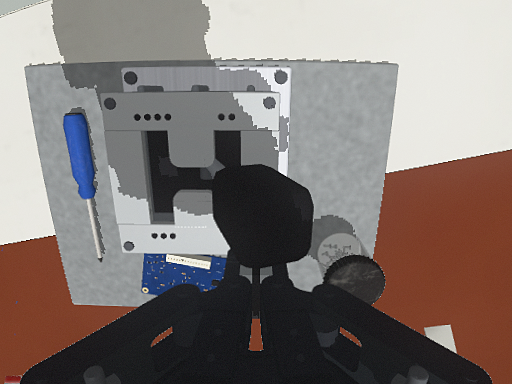

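Emit:
jog_arm([
  [0,0.28,-0.05,0,0,0,0],
  [0,0.28,-0.05,0,0,0,0],
  [0,0.07,0.36,0,0,0,0],
  [0,0.07,0.36,0,0,0,0],
  [0,0.07,0.36,0,0,0,0],
  [0,0.07,0.36,0,0,0,0],
  [0,0.07,0.36,0,0,0,0],
  [0,-0.49,0.09,0,0,0,0],
  [0,-0.49,0.09,0,0,0,0],
  [0,-0.49,0.09,0,0,0,0],
])

```text
clock: 5.4
tcp_pos: [535.3, 4.7, 188.8]
tcp_rot: [-0.0, 0.769, 0.639, -0.0]
ft_force: [-0.7, -0.9, 0.4]
gripper_width: -0.2
```

```bash
python3 look.py 4 scene wrist
```

```text
t 5.4 tcp [535.3   4.7 188.8] xdir 79.4 z [-0.  0. -1.] F [-0.7 -0.9  0.4] w -0.2
tip [535.2   4.7 115.8] sel [-0.1 96. ]
```

View pics/scene_4.png

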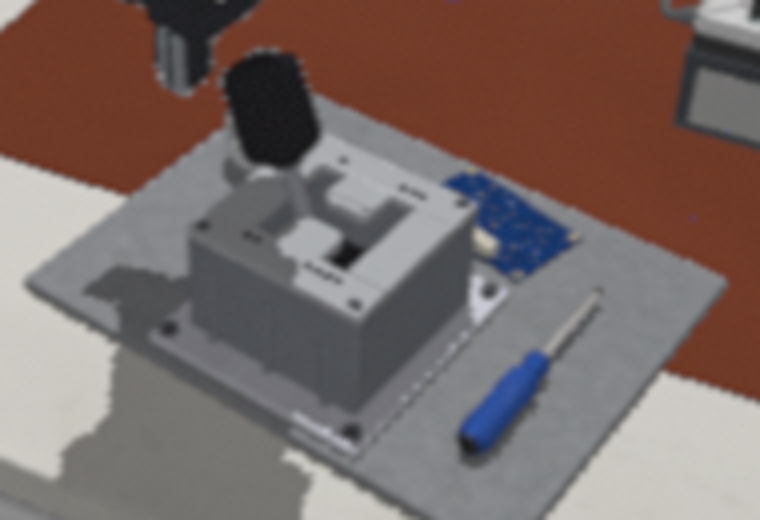

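View pics/wrist_4.png

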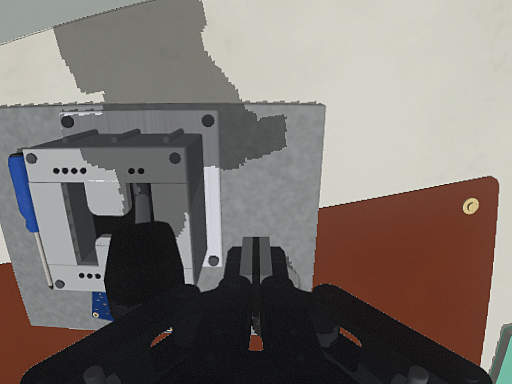

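Emit:
jog_arm([
  [0,-0.05,-0.26,0,0,0,0],
  [0,-0.05,-0.26,0,0,0,0],
  [0,-0.05,-0.26,0,0,0,0],
  [0,-0.05,-0.26,0,0,0,0],
  [0,-0.05,-0.26,0,0,0,0],
  [0,-0.05,-0.26,0,0,0,0],
  [0,-0.05,-0.2,0,0,0,0],
  [0,0,0,0,0,0,0],
  [0,0,0,0,0,0,0],
  [0,0,0,0,0,0,0],
])

```text
clock: 6.33
tcp_pos: [527.0, -50.9, 191.3]
tcp_rot: [0.002, 0.77, 0.638, 0.001]
ft_force: [-1.3, 2.9, 15.1]
gripper_width: 0.1
```

```bash
python3 look.py 5 scene
```

```text
t 6.33 tcp [527.  -50.9 191.3] xdir 79.3 z [ 0.004 -0.002 -1.   ] F [-1.3  2.9 15.1] w 0.1
tip [527.3 -51.  118.3] sel [ 2.3 39.8]
```

View pics/scene_5.png

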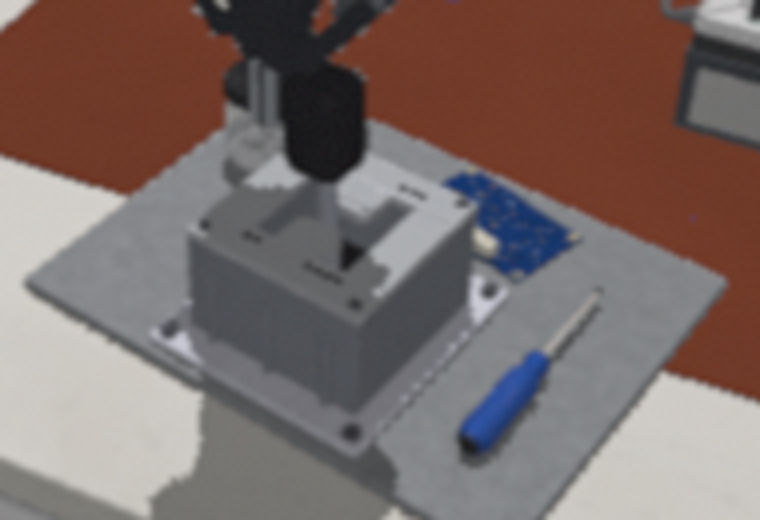

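The 15 N upward force means the knuckle above the closed tips is resting on the grip's top. I'm raising by about 14 mm before pushing on.

Emit:
jog_arm([
  [0,0,0,0.12,0,0,0],
  [0,0,0,0.12,0,0,0],
  [0,0,0,0.12,0,0,0],
  [0,0,0,0.12,0,0,0],
  [0,0,0,0,0,0,0],
  [0,0,0,0,0,0,0],
  [0,0,0,0,0,0,0],
  [0,0,0,0,0,0,0],
  [0,0,0,0,0,0,0],
  [0,0,0,0,0,0,0],
])

```text
clock: 7.22
tcp_pos: [525.3, -49.5, 203.2]
tcp_rot: [-0.0, 0.77, 0.638, -0.0]
ft_force: [-0.5, -0.3, -0.2]
gripper_width: -0.1
```

```bash
python3 look.py 6 wrist
```

```text
t 7.22 tcp [525.3 -49.5 203.2] xdir 79.4 z [-0. -0. -1.] F [-0.5 -0.3 -0.2] w -0.1
tip [525.2 -49.5 130.2] sel [-0.  40.9]
```

View pics/wrist_6.png

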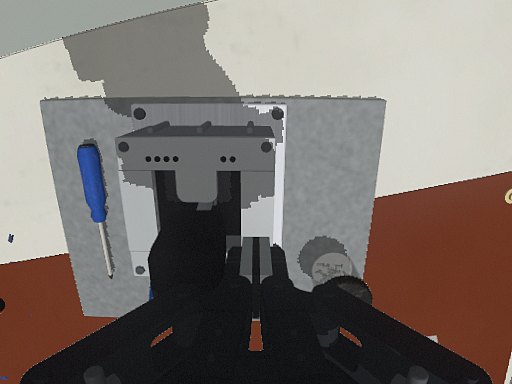

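Emit:
jog_arm([
  [0,-0.03,-0.16,0,0,0,0],
  [0,-0.03,-0.16,0,0,0,0],
  [0,-0.03,-0.16,0,0,0,0],
  [0,-0.03,-0.16,0,0,0,0],
  [0,-0.03,-0.16,0,0,0,0],
  [0,-0.03,-0.16,0,0,0,0],
  [0,-0.03,-0.16,0,0,0,0],
  [0,0,0,0,0,0,0],
  [0,0,0,0,0,0,0],
  [0,0,0,0,0,0,0],
])

```text
clock: 8.1
tcp_pos: [518.9, -83.6, 203.2]
tcp_rot: [0.0, 0.77, 0.638, -0.001]
ft_force: [0.1, -0.3, -0.7]
gripper_width: 0.5
```

```bash
python3 look.py 7 scene
```

```text
t 8.1 tcp [518.9 -83.6 203.2] xdir 79.3 z [-0.001 -0.001 -1.   ] F [ 0.1 -0.3 -0.7] w 0.5
tip [518.8 -83.6 130.2] sel [-0.1  6.2]
```

View pics/scene_7.png

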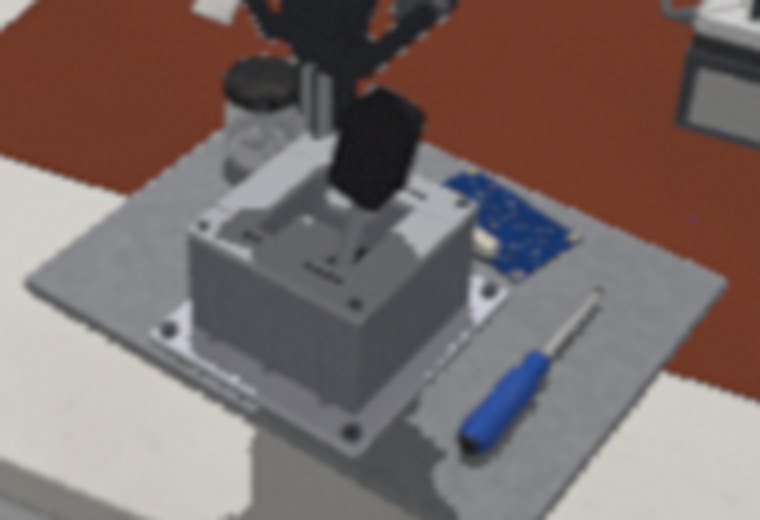

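Emit:
jog_arm([
  [0,-0.02,-0.09,0,0,0,0],
  [0,-0.02,-0.09,0,0,0,0],
  [0,-0.02,-0.09,0,0,0,0],
  [0,-0.02,-0.09,0,0,0,0],
  [0,-0.02,-0.09,0,0,0,0],
  [0,0,-0.03,0,0,0,0],
  [0,0,0,0,0,0,0],
  [0,0,0,0,0,0,0],
  [0,0,0,0,0,0,0],
  [0,0,0,0,0,0,0],
])

```text
clock: 8.98
tcp_pos: [516.0, -97.6, 203.4]
tcp_rot: [0.0, 0.77, 0.638, -0.0]
ft_force: [-0.2, 1.8, 0.6]
gripper_width: 0.0
```

```bash
python3 look.py 8 scene wrist
cat > lev.py <<'E'
from h import *
from workcell import robot
import sys
g=np.load('gate.npz');Rm=g['Rm'];c=g['c']+[0,1]
ps=robot.camera_params('scene')
for a in sys.argv[1:]:
    cx,fx=map(float,a.split(','))
    v=np.array([np.sin(fx),-np.sin(cx)*np.cos(fx),np.cos(cx)*np.cos(fx)])
    X=[np.r_[Rm@(v*h)[:2]+c,20+v[2]*h] for h in(62,86,140)]
    print(a,((proj(ps,X)-[190,190])*4).round().tolist(),X[2].round())
E
python3 lev.py .2,0 .25,0 .3,0 .36,0 .36,-.1 .36,.1 .36,.36
```

```text
t 8.98 tcp [516.  -97.6 203.4] xdir 79.3 z [-0. -0. -1.] F [-0.2  1.8  0.6] w 0.0
tip [516.  -97.7 130.4] sel [-0.4 -8.1]
.2,0 [[353.0, 217.0], [362.0, 183.0], [384.0, 102.0]] [ 513. -116.  157.]
.25,0 [[358.0, 221.0], [370.0, 188.0], [397.0, 111.0]] [ 512. -123.  156.]
.3,0 [[363.0, 224.0], [377.0, 193.0], [409.0, 119.0]] [ 510. -129.  154.]
.36,0 [[369.0, 229.0], [385.0, 200.0], [423.0, 130.0]] [ 509. -137.  151.]
.36,-.1 [[362.0, 236.0], [374.0, 210.0], [406.0, 146.0]] [ 495. -134.  150.]
.36,.1 [[376.0, 223.0], [395.0, 191.0], [439.0, 116.0]] [ 523. -140.  150.]
.36,.36 [[391.0, 211.0], [416.0, 175.0], [472.0, 92.0]] [ 558. -143.  143.]
```

View pics/scene_8.png

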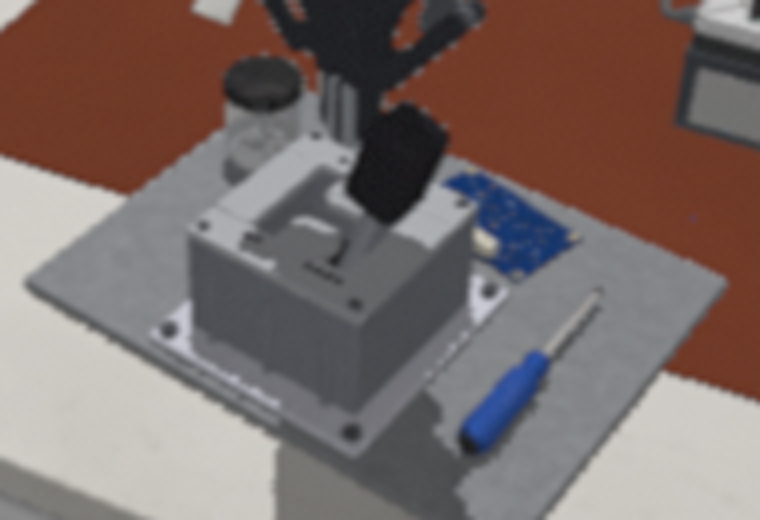

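View pics/wrist_8.png

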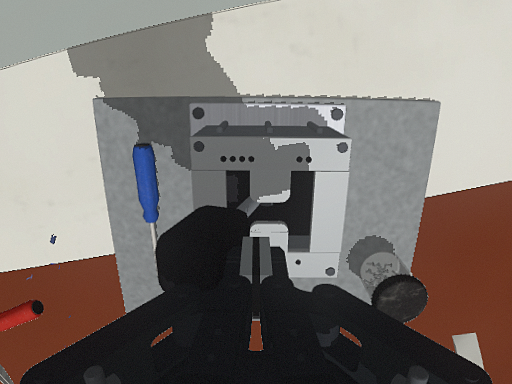

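Emit:
jog_arm([
  [0,-0.01,-0.06,0,0,0,0],
  [0,-0.01,-0.06,0,0,0,0],
  [0,-0.01,-0.04,0,0,0,0],
  [0,0,0,0,0,0,0],
  [0,0,0,0,0,0,0],
  [0,0,0,0,0,0,0],
  [0,0,0,0,0,0,0],
  [0,0,0,0,0,0,0],
  [0,0,0,0,0,0,0],
  [0,0,0,0,0,0,0],
])

```text
clock: 9.92
tcp_pos: [515.2, -102.4, 203.4]
tcp_rot: [0.0, 0.77, 0.638, -0.0]
ft_force: [0.8, 2.0, -0.9]
gripper_width: -0.1
```

```bash
python3 look.py 9 scene
```

```text
t 9.92 tcp [ 515.2 -102.4  203.4] xdir 79.3 z [ 0. -0. -1.] F [ 0.8  2.  -0.9] w -0.1
tip [ 515.2 -102.4  130.4] sel [ -0.3 -12.9]
```

View pics/scene_9.png

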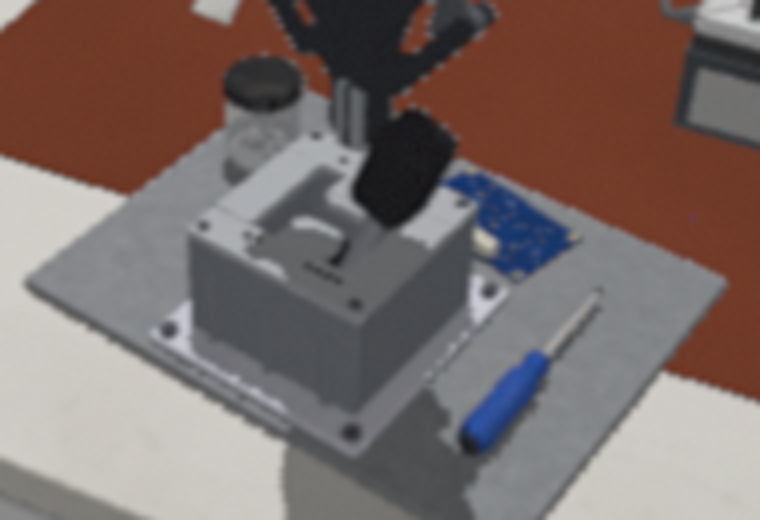

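Emit:
jog_arm([
  [0,-0.01,-0.05,0,0,0,0],
  [0,-0.01,-0.05,0,0,0,0],
  [0,0,-0.03,0,0,0,0],
  [0,0,0,0,0,0,0],
  [0,0,0,0,0,0,0],
  [0,0,0,0,0,0,0],
  [0,0,0,0,0,0,0],
  [0,0,0,0,0,0,0],
  [0,0,0,0,0,0,0],
  [0,0,0,0,0,0,0],
])

```text
clock: 10.8
tcp_pos: [514.5, -106.2, 203.4]
tcp_rot: [0.0, 0.77, 0.638, -0.0]
ft_force: [0.2, 2.2, 1.0]
gripper_width: 0.2
```

```bash
python3 look.py 10 scene wrist
```

```text
t 10.8 tcp [ 514.5 -106.2  203.4] xdir 79.4 z [-0. -0. -1.] F [0.2 2.2 1. ] w 0.2
tip [ 514.5 -106.2  130.4] sel [ -0.2 -16.8]
```

View pics/scene_10.png

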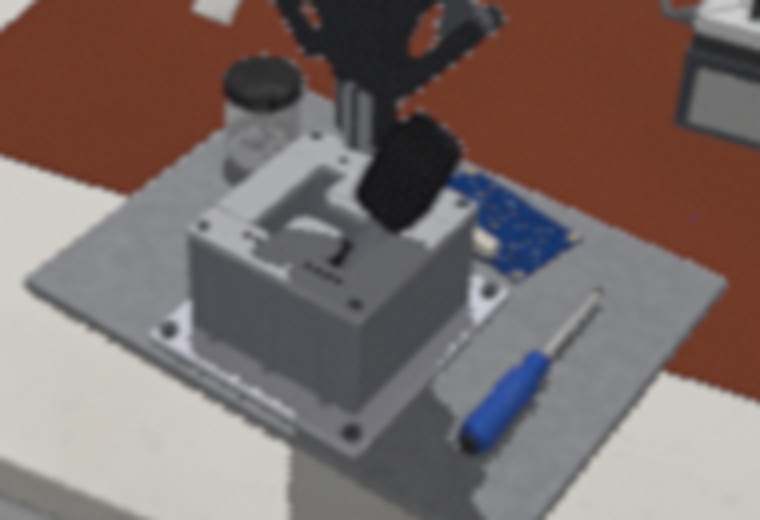

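View pics/wrist_10.png

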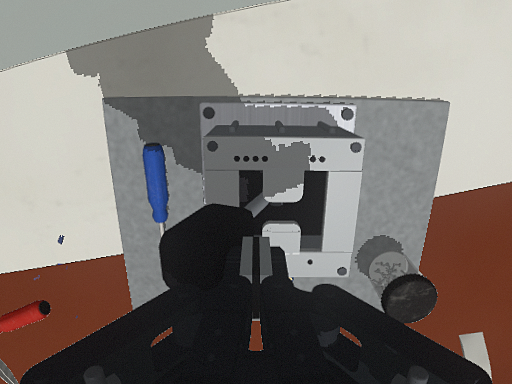

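Emit:
jog_arm([
  [0,-0.01,-0.04,0,0,0,0],
  [0,-0.01,-0.04,0,0,0,0],
  [0,0,-0.04,0,0,0,0],
  [0,0,0,0,0,0,0],
  [0,0,0,0,0,0,0],
  [0,0,0,0,0,0,0],
  [0,0,0,0,0,0,0],
  [0,0,0,0,0,0,0],
  [0,0,0,0,0,0,0],
  [0,0,0,0,0,0,0],
])

```text
clock: 11.73
tcp_pos: [513.9, -108.9, 203.2]
tcp_rot: [-0.001, 0.769, 0.639, 0.001]
ft_force: [1.2, 5.7, -1.1]
gripper_width: -0.1
```

```bash
python3 look.py 11 scene
```

```text
t 11.73 tcp [ 513.9 -108.9  203.2] xdir 79.4 z [ 0.     0.003 -1.   ] F [ 1.2  5.7 -1.1] w -0.1
tip [ 513.9 -108.7  130.2] sel [ -0.4 -19.3]
```

View pics/scene_11.png

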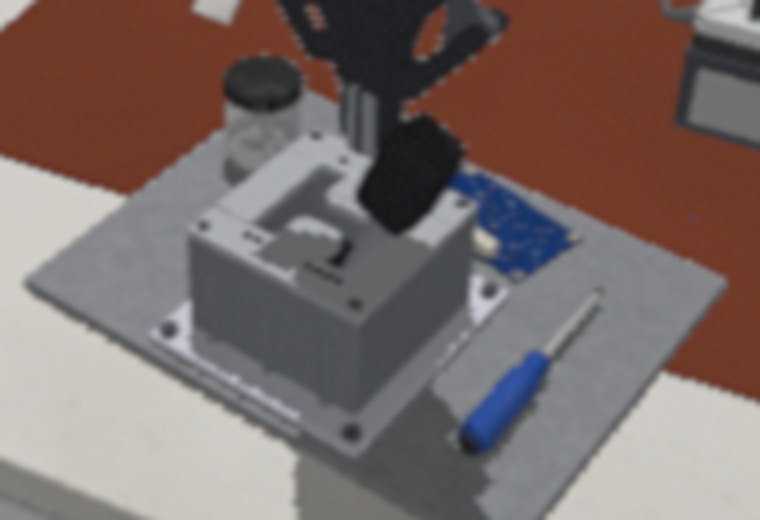

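Emit:
jog_arm([
  [0,0.06,0.31,0,0,0,0],
  [0,0.06,0.31,0,0,0,0],
  [0,-0.55,0.1,0,0,0,0],
  [0,-0.55,0.1,0,0,0,0],
  [0,-0.55,0.1,0,0,0,0],
  [0,-0.08,-0.43,0,0,0,0],
  [0,-0.08,-0.43,0,0,0,0],
  [0,-0.08,-0.43,0,0,0,0],
  [0,0,0,0,0,0,0],
  [0,0,0,0,0,0,0],
])

```text
clock: 12.62
tcp_pos: [461.0, -121.2, 203.6]
tcp_rot: [0.0, 0.77, 0.638, -0.0]
ft_force: [1.5, 0.4, 0.2]
gripper_width: -0.2
```

```bash
python3 look.py 12 scene wrist
```

```text
t 12.62 tcp [ 461.  -121.2  203.6] xdir 79.3 z [ 0.    -0.001 -1.   ] F [1.5 0.4 0.2] w -0.2
tip [ 461.  -121.3  130.6] sel [-50.1 -41.3]
```

View pics/scene_12.png

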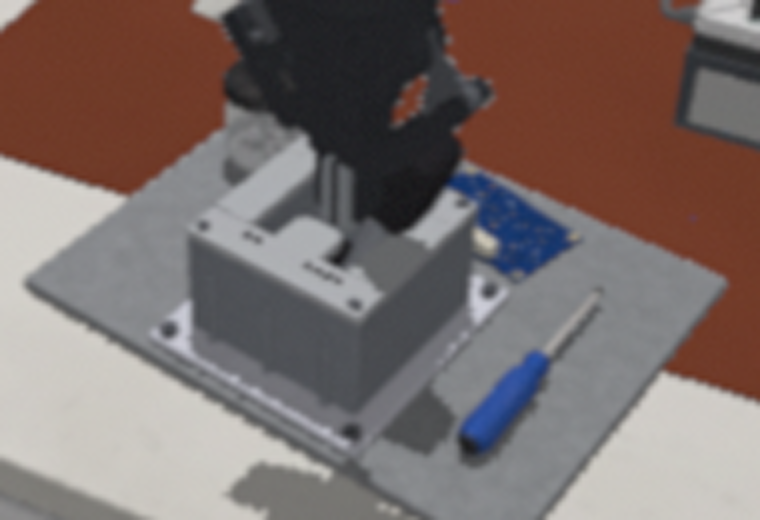

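View pics/wrist_12.png

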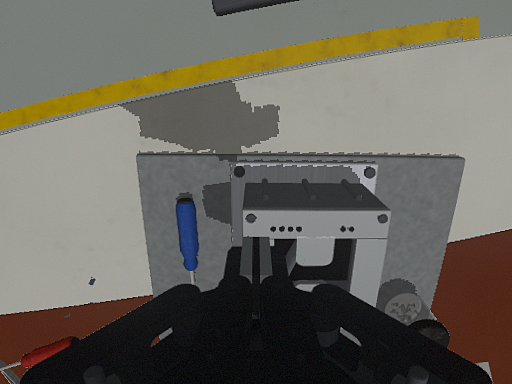

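Emit:
jog_arm([
  [0,0.18,-0.033,0,0,0,0],
  [0,0.18,-0.033,0,0,0,0],
  [0,0.18,-0.033,0,0,0,0],
  [0,0.18,-0.033,0,0,0,0],
  [0,0.18,-0.033,0,0,0,0],
  [0,0.18,-0.033,0,0,0,0],
  [0,0.18,-0.033,0,0,0,0],
  [0,0.18,-0.033,0,0,0,0],
  [0,0.18,-0.033,0,0,0,0],
  [0,0,0,0,0,0,0],
])

```text
clock: 13.55
tcp_pos: [510.4, -130.0, 203.1]
tcp_rot: [0.0, 0.77, 0.638, 0.0]
ft_force: [-0.6, 0.4, 0.2]
gripper_width: -0.2
```

```bash
python3 look.py 13 scene
```

```text
t 13.55 tcp [ 510.4 -130.   203.1] xdir 79.4 z [ 0.  0. -1.] F [-0.6  0.4  0.2] w -0.2
tip [ 510.4 -130.   130.1] sel [  0.  -40.9]
```

View pics/scene_13.png

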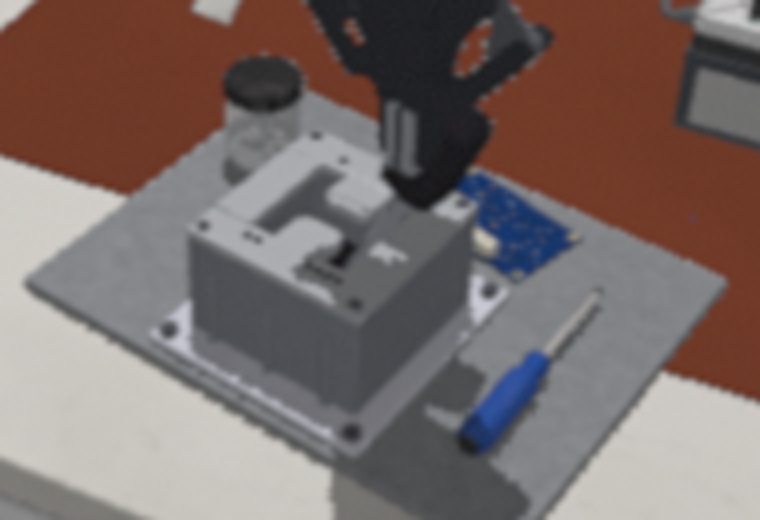

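Lever is entering slot three. Continuing until the stop shows up in the force.

Emit:
jog_arm([
  [0,0.1,-0.018,0,0,0,0],
  [0,0.1,-0.018,0,0,0,0],
  [0,0.1,-0.018,0,0,0,0],
  [0,0.1,-0.018,0,0,0,0],
  [0,0.06,-0.01,0,0,0,0],
  [0,0,0,0,0,0,0],
  [0,0,0,0,0,0,0],
  [0,0,0,0,0,0,0],
  [0,0,0,0,0,0,0],
  [0,0,0,0,0,0,0],
])

```text
clock: 14.43
tcp_pos: [523.4, -132.4, 203.6]
tcp_rot: [0.0, 0.77, 0.638, 0.0]
ft_force: [-1.8, 0.3, -1.1]
gripper_width: 0.0
```

```bash
python3 look.py 14 scene;python3 lev.py .36,.25 .36,.32 .36,.36
```

```text
t 14.43 tcp [ 523.4 -132.4  203.6] xdir 79.3 z [ 0.001 -0.    -1.   ] F [-1.8  0.3 -1.1] w 0.0
tip [ 523.5 -132.4  130.6] sel [ 13.3 -40.9]
.36,.25 [[385.0, 215.0], [407.0, 181.0], [460.0, 100.0]] [ 543. -142.  147.]
.36,.32 [[389.0, 212.0], [413.0, 177.0], [468.0, 95.0]] [ 553. -143.  144.]
.36,.36 [[391.0, 211.0], [416.0, 175.0], [472.0, 92.0]] [ 558. -143.  143.]
```

View pics/scene_14.png

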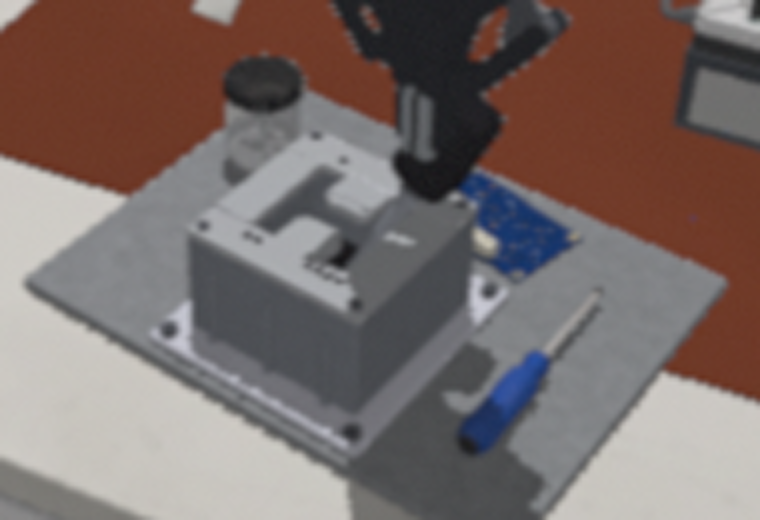

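Emit:
jog_arm([
  [0,0.06,-0.011,0,0,0,0],
  [0,0.06,-0.011,0,0,0,0],
  [0,0.06,-0.011,0,0,0,0],
  [0,0,0,0,0,0,0],
  [0,0,0,0,0,0,0],
  [0,0,0,0,0,0,0],
  [0,0,0,0,0,0,0],
  [0,0,0,0,0,0,0],
  [0,0,0,0,0,0,0],
  [0,0,0,0,0,0,0],
])

```text
clock: 15.32
tcp_pos: [528.3, -133.2, 203.2]
tcp_rot: [-0.0, 0.77, 0.638, -0.0]
ft_force: [-4.9, 1.3, -0.5]
gripper_width: -0.2
```

Emit:
jog_arm([
  [0,0.05,-0.009,0,0,0,0],
  [0,0.05,-0.009,0,0,0,0],
  [0,0,0,0,0,0,0],
  [0,0,0,0,0,0,0],
  [0,0,0,0,0,0,0],
  [0,0,0,0,0,0,0],
  [0,0,0,0,0,0,0],
  [0,0,0,0,0,0,0],
  [0,0,0,0,0,0,0],
  [0,0,0,0,0,0,0],
])

```text
clock: 16.15
tcp_pos: [530.3, -133.5, 202.8]
tcp_rot: [-0.001, 0.77, 0.638, -0.001]
ft_force: [-7.5, 0.9, -0.3]
gripper_width: -0.1
```

```bash
python3 look.py 15 scene
```

```text
t 16.15 tcp [ 530.3 -133.5  202.8] xdir 79.3 z [-0.003  0.001 -1.   ] F [-7.5  0.9 -0.3] w -0.1
tip [ 530.1 -133.4  129.8] sel [ 20.  -40.7]
```

View pics/scene_15.png

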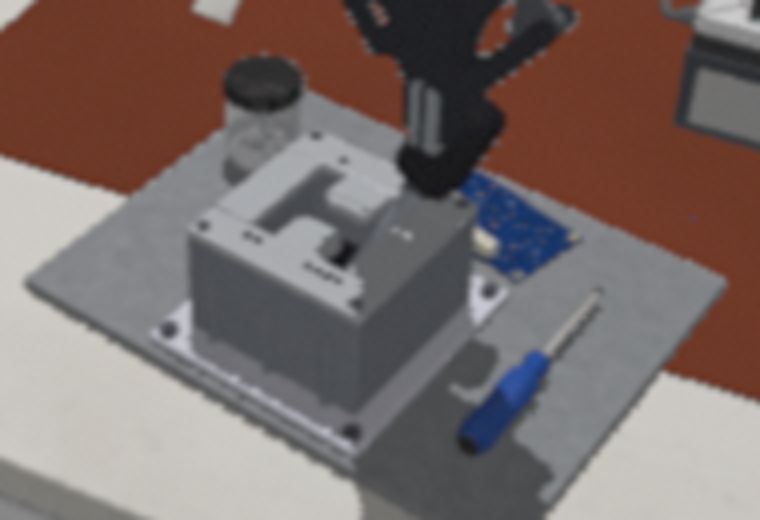

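Emit:
jog_arm([
  [0,0.05,-0.009,0,0,0,0],
  [0,0.05,-0.009,0,0,0,0],
  [0,0.05,-0.009,0,0,0,0],
  [0,0,0,0,0,0,0],
  [0,0,0,0,0,0,0],
  [0,0,0,0,0,0,0],
  [0,0,0,0,0,0,0],
  [0,0,0,0,0,0,0],
  [0,0,0,0,0,0,0],
  [0,0,0,0,0,0,0],
])

```text
clock: 17.03
tcp_pos: [533.2, -133.8, 202.2]
tcp_rot: [-0.003, 0.77, 0.638, -0.002]
ft_force: [-12.0, 1.8, 0.8]
gripper_width: 0.2
```

Emit:
jog_arm([
  [0,-0.3,0.055,0,0,0,0],
  [0,-0.5,0.09,0,0,0,0],
  [0,-0.7,0.13,0,0,0,0],
  [0,-0.7,0.13,0,0,0,0],
  [0,0,0,0.7,0,0,0],
  [0,0,0,0.9,0,0,0],
  [0,0,0,0.9,0,0,0],
  [0,-0.5,0.9,0.9,0,0,0],
  [0,-0.5,0.9,0.5,0,0,0],
  [0,-0.5,0.9,0,0,0,0],
])

```text
clock: 17.87
tcp_pos: [428.3, -41.8, 325.0]
tcp_rot: [0.005, 0.77, 0.638, 0.004]
ft_force: [1.8, 0.5, -0.3]
gripper_width: 0.3
```

Emit:
jog_arm([
  [0,-0.5,0.9,0,0,0,0],
  [0,-0.5,0.9,0,0,0,0],
  [0,-0.3,0.9,0,0,0,0],
  [0,0,0.9,0,0,0,0],
  [0,0,0.9,0,0,0,0],
  [0,0,0.9,0,0,0,0],
  [0,0,0.5,0,0,0,0],
  [0,0,0,0,0,0,0],
  [0,0,0,0,0,0,0],
  [0,0,0,0,0,0,0],
])

```text
clock: 18.7
tcp_pos: [387.0, 135.3, 320.9]
tcp_rot: [0.001, 0.77, 0.638, 0.001]
ft_force: [-0.2, -0.3, 0.5]
gripper_width: -0.2
```

```bash
python3 look.py 16 scene top; python3 lev.py .36,.25 .36,.32 .36,.36
```

```text
t 18.7 tcp [387.  135.3 320.9] xdir 79.3 z [ 0.002  0.    -1.   ] F [-0.2 -0.3  0.5] w -0.2
tip [387.2 135.3 247.9] sel [-169.4  197.6]
.36,.25 [[385.0, 215.0], [407.0, 181.0], [460.0, 100.0]] [ 543. -142.  147.]
.36,.32 [[389.0, 212.0], [413.0, 177.0], [468.0, 95.0]] [ 553. -143.  144.]
.36,.36 [[391.0, 211.0], [416.0, 175.0], [472.0, 92.0]] [ 558. -143.  143.]
```

View pics/scene_16.png

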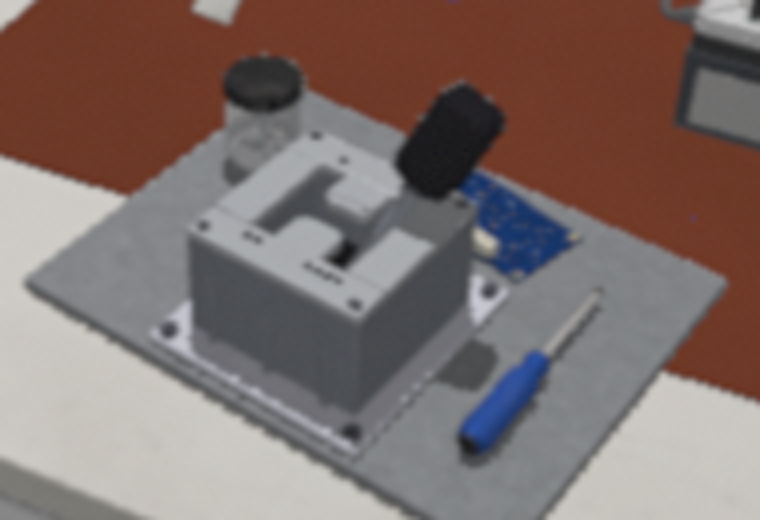

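View pics/top_16.png

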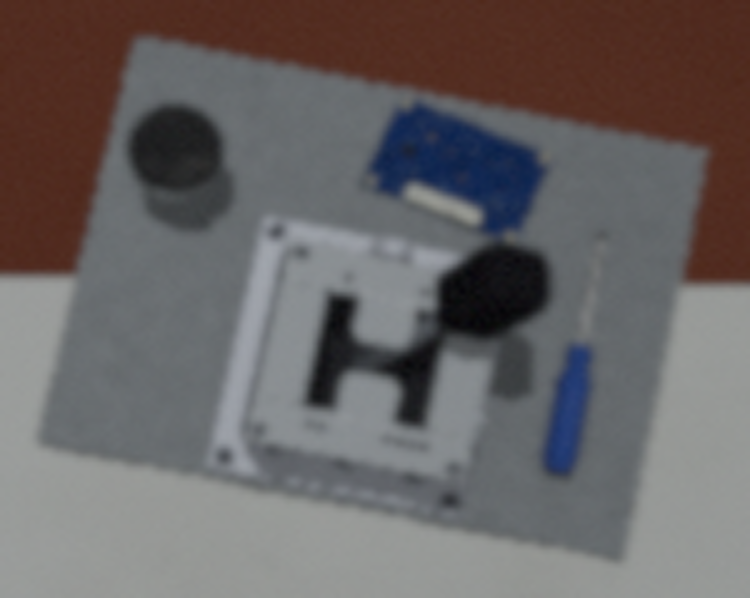

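Run:
```python
from h import *
from workcell import robot
g=np.load('gate.npz');Rm=g['Rm'];c=g['c']
for n,roi in(('scene',(205,242,285,320)),('top',(200,228,296,330))):
    p=robot.camera_params(n);a=np.load(f'{n}_16.npz')['im'].astype(int)
    y0,y1,x0,x1=roi;m=(a.max(2)<55)[y0:y1,x0:x1].astype(np.uint8)
    k,l,s,ce=cv2.connectedComponentsWithStats(m);i=1+s[1:,4].argmax();print(n,'obs',s[i]+[x0,y0,0,0,0],ce[i]+[x0,y0])
    for cy in(.36,.38):
     for f in(.2,.28,.32,.36):
      A=R.from_euler('x',cy).as_matrix()@R.from_euler('y',f).as_matrix()
      P=[A@np.array([x,y,h]) for h in(86,140) for x,y in[(17,10),(17,-10),(-17,10),(-17,-10),(10,17),(-10,17),(10,-17),(-10,-17)]]
      q=proj(p,[np.r_[Rm@v[:2]+c+[0,1],20+v[2]] for v in P])
      h=cv2.convexHull(q.astype(np.float32));M=cv2.moments(h)
      print(cy,f,q.min(0).round(1),np.ptp(q,axis=0).round(1),'cen',round(M['m10']/M['m00'],1),round(M['m01']/M['m00'],1))
# bystander shift
for n in('top','scene'):
    d=cv2.absdiff(np.load(f'{n}0.npz')['im'],np.load(f'{n}_16.npz')['im']).max(2)
    print(n,[(k,int((d[r]>40).sum())) for k,r in (('a',np.s_[170:205,240:265]),('pcb',np.s_[172:202,290:325]),('drv',np.s_[200:256,322:340]))] if n=='top' else '')
```

```text
scene obs [289 212  27  28 449] [301.85300668 225.3674833 ]
0.36 0.2 [281.7 209. ] [31.  34.6] cen 297.0 226.2
0.36 0.28 [283.5 207.6] [31.4 34.4] cen 299.0 224.7
0.36 0.32 [284.4 207.1] [31.5 34.2] cen 300.0 224.1
0.36 0.36 [285.3 206.6] [31.6 34. ] cen 300.9 223.5
0.38 0.2 [282.4 209.8] [31.3 34.5] cen 297.9 226.9
0.38 0.28 [284.3 208.4] [31.7 34.3] cen 299.9 225.4
0.38 0.32 [285.1 207.8] [31.8 34.2] cen 300.8 224.8
0.38 0.36 [286.  207.3] [31.8 34. ] cen 301.7 224.2
top obs [296 203  29  25 374] [312.22994652 213.97593583]
0.36 0.2 [298.  209.6] [26.7 21.2] cen 311.5 220.4
0.36 0.28 [298.4 204.9] [26.3 22.9] cen 311.7 216.5
0.36 0.32 [298.5 202.6] [26.1 23.7] cen 311.7 214.6
0.36 0.36 [298.6 200.4] [26.1 24.4] cen 311.7 212.8
0.38 0.2 [298.7 209.9] [26.9 21.1] cen 312.3 220.6
0.38 0.28 [299.1 205.2] [26.5 22.8] cen 312.5 216.7
0.38 0.32 [299.2 202.9] [26.3 23.6] cen 312.5 214.8
0.38 0.36 [299.4 200.7] [26.3 24.3] cen 312.5 213.0
top [('a', 0), ('pcb', 0), ('drv', 32)]
scene
```

```bash
python3 -c "
from workcell import robot
s=robot.get_state();print(s['clock'],s['tcp_pos'],s['ft_force']);print(robot.close_job())"
```

```text
18.8 [386.69191902 134.803249   320.69076661] [-0.99527754 -0.31767234 -0.28500411]
the job is handed in; nothing more can be done
None
```

The lever is in the third slot, and I handed the job in at 18.8 s. I used closed fingertips only: I pushed it back from the first slot to the crossing, then across to the right-hand stop, then forward until it stopped.

- **Lever position:** the final forward push rose steadily to 12 N, against about 2 N while the lever was moving, so I took it to be at its stop. The images agree less tightly: the top view suggests a forward lean of about 0.33–0.34 rad, just over the 0.32 limit. The scene view gave mixed readings, roughly 0.28–0.36. I relied on the force.
- **Slip on the way across:** part of the gripper above the tips pressed on top of the grip, with about 15 N upward. I raised the tool 14 mm and carried on; it was well below the 40 N limit.
- **Gate alignment:** the wrist and top views disagreed on the gate's position by about 2 mm, which did not matter for the pushes.
- **Bystanders:** before-and-after top views show no change in the patches checked around the jar and the circuit board. The jar patch covered only part of it. A few pixels differ by the screwdriver, which I put down to the lever's new shadow, since it looks unmoved.
- **Robot:** it ended well clear of everything, and the force readings were at noise level.

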